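# Set out the service desk

### The job

Set out the service desk as a neat row, front meaning the robot's side and everything square to the line from the tape dispenser to the bell: the ink pad midway between those two on that line, its long sides running front to back, the wooden stamp standing on the middle of the ink pad lengthwise with it, the yellow clip cup straight behind the ink pad (away from the robot) with a gap of about 3 cm, and the red stapler straight in front of the bell with a gap of about 4 cm, centred on the bell and lying parallel to the row. Leave all upright on the desk and let go, never tip any of these four over, and do not push the mug, pen pot or car key about.

Things in the scene. Friction and masses are not known exactly. Their poses are not given: they have to be found in the camera images.
- tape_dispenser: Fixed grey tape dispenser with an amber tape roll, 130 long (x) x 56 wide (y) x 75 mm tall. Origin: centre of its underside. Own x is square to the row and points to the row's back (away from the robot); own y runs along the row. It does not move. The bell stands 260 mm from it (centre to centre) along its own y, on the +y or the -y side: this differs from start to start, and the row is turned up to 0.25 rad.
- bell: Fixed counter bell, a chrome dome on a round black base 80 mm in diameter, 55 mm tall in all. Origin: centre of its underside. Axes parallel to those of the tape dispenser (x to the row's back, y along the row). It does not move. A flat blue-grey mat (300 x 420 mm), level with the desk, lies under the row.
- ink_pad: Loose ink pad: flat black case 90 (x) x 60 (y) x 14 mm with a flat dark blue felt that stands 2 mm higher, so its top is 16 mm above its underside; 0.09 kg. Origin: centre of its underside; x along the long side. Either end may face front. Can be gripped across its 60 mm width.
- stamp: Loose wooden hand stamp: dark block 50 (x) x 26 (y) x 14 mm with an upright round handle on its centre, 75 mm tall in all. The handle is a straight 26 mm diameter grip from 42 to 66 mm above the underside; 0.06 kg. Origin: centre of its underside, x along the block's long side, z up.
- clip_cup: Loose round yellow cup of paper clips, 56 mm outside diameter, 45 mm tall, straight walls 3 mm thick (clips are part of it and do not spill); 0.08 kg. Origin: centre of its underside; z up.
- stapler: Loose red and black stapler, 125 long (x) x 34 wide (y) x 50 mm tall; the red upper arm, 30 mm wide, spans 26 to 50 mm above the underside, and is gripped across y at its middle; the foot is the 34 mm wide part; 0.22 kg. Origin: centre of its underside; x along its length. Either end may face either way.
- mug: Blue ceramic mug, 76 mm diameter, 90 mm tall, with a handle at its own +y. Bystander: leave it alone. Origin: centre of its underside.
- pen_pot: White round pen pot, 72 mm diameter, 95 mm tall, with pens standing up to 140 mm. Bystander: leave it alone. Origin: centre of its underside.
- car_key: Grey car key fob lying flat, 68 x 36 x 14 mm. Bystander: leave it alone. Origin: centre of its underside.
Mind the look-alikes: they are no part of the job. What is shaped like the stapler but blue is not meant.

How it is judged:
By the outcome, as a careful person would: the job done as asked, in the order asked, and still so for the second after the job is handed in, with the robot touching nothing.
It also fails if it takes over 99 s, if anything falls off the work surface, if the arm or the gripper's body presses on something with over 40 N, if the wrist force passes 120 N, or if a joint passes its speed limit or range.

### The arm

A 7-joint arm with a two-finger parallel gripper is mounted at the origin on the work surface. World frame = base frame: x ahead of the robot, y to its left, z up, the work surface at z = 0. Lengths are in m, angles in rad, forces in N, time in s.
With the tool pointing down it reaches from about 0.425 to 0.825 m from the base axis. Payload 3.6 kg.
Tool frame: the origin (TCP) lies at the very end of the fingers, on their centre line; the grasp point (between the pads) lies 19 mm behind it; z points along the fingers, y is the direction in which the jaws open and shut (so a half turn about z gives the same grasp; the last joint's range is limited). The gripper opens to 85 mm and grips with 20 to 120 N. Pads are 22 mm wide; open, the fingers measure 114 mm over their backs; the gripper's body (76 mm by 85 mm) begins 54 mm behind the grasp point. The pads swing forward as they close: fully open they stand 13 mm farther back than shut.
Start: joints at [1.294, 0.615, -0.013, 1.423, 0.008, 1.103, -0.04], TCP at [0.161, -0.63, 0.231] pointing down, gripper open.
Joint ranges: [-3.12, 3.12], [-0.3, 2.06], [-1.34, 1.32], [0.26, 2.42], [-1.36, 4.5], [0.01, 1.98], [-2.84, 2.84]. Speed limits (rad/s): [2.79, 2.79, 3.14, 3.14, 3.14, 3.14, 3.14].

### API

Orientations are given as [roll, pitch, yaw] about the fixed x, y, z axes, in that order (R = Rz(yaw) Ry(pitch) Rx(roll)).
In Python, from station import status, viewer, env gives the robot as it stands. The module is installed in compiled form; this text tells all that it offers.
- The arm moves only by the tool jog_arm, never from a script. Its argument "commands" is a list of rows, each a list of 7 numbers: the shift along the tool's x, y, z in mm, then the turn, a rotation vector about the tool's x, y, z in rad, then the opening in per cent of the stroke, from 0 (shut) to 100 (fully open). In form: [[x, y, z, ax, ay, az, gripper], ...]. A call has 1 to 8 rows; each row is the pose to reach, as a shift and turn from the pose commanded when the call began, along the tool's axes at that moment; what a row does not reach only later rows make up. A row lasts 1/8 s, in which the tool goes at most 62.5 mm and 10.7 degrees, less where a joint would pass 70% of its speed; a pose out of reach is approached as far as the arm can. A call with a gripper value outside its range is refused whole. The fingers move at their own pace and stop on an object; the grip force is fixed at half the most. Time passes only in rows, so rows that repeat a pose let the fingers close. It gives the time, the measured TCP pose, the force and the opening at its end, in the units of the state.
- status.get_obs(): the state, without advancing time (a new reading comes with each control period).
- viewer.capture(name): name is "scene" or "top"; returns (picture, depth): 384x512x3 uint8, red, green, blue; 384x512 float32, m along the optical axis (not along the pixel's ray), 0 where there is no reading.
- viewer.camera_info(name): a dict with "K" (3x3 intrinsics, pixels), "rvec" (rotation vector, rad) and "tvec" (3), from world to camera coordinates, as OpenCV has them. Camera axes: x right, y down, z forward; pixel columns grow to the right and rows downward; lengths in m; the calibration is good to about 2 mm. A picture is of the moment at which its call begins. camera_info takes no time and is no camera call.
- env.job_done(): hands the job in, once; it reports no verdict.
The state is a dict: "time": time; "joints": joint angles; "joint_velocities": joint speeds; "tau": joint torques, N m; "ee_pos": TCP position; "eef_rot": TCP orientation; "ft_force": force on the tool from outside, world axes, zero at the start; "ft_torque": the same for the moment, N m; "opening": finger opening in m.
Only numpy, scipy, OpenCV 4.12 (cv2) and the standard library are available. Lean on these libraries where they do the work, as an engineer would, in place of code of your own. Each camera call takes 0.05 s, during which the arm holds its last target. There are 200 camera calls.

## Working session

There is one attempt and no reset: what is moved stays moved. The work goes in short steps, Python scripts to look and compute and a tool call to move; the robot and the scene stay as the last step left them, time stands still between calls to the robot, and variables do not carry over. Pictures are saved under pics/ and viewed, about 12 in all and at most 16, crops included, and the job is handed in when it is done.

Besides the shell and the picture viewer there is one more tool, called after "Emit:" as name(argument=value, ...), one argument or row to a line, values as JSON. jog_arm: Moves the arm, as the interface text tells. Its arguments: {"type":"object","properties":{"commands":{"type":"array"}},"required":["commands"]}

```bash
mkdir -p pics; cat > h.py <<'E'
import numpy as np, cv2
from station import status, viewer, env
from scipy.spatial.transform import Rotation as R
def cap(n):
    p,d=viewer.capture(n); i=viewer.camera_info(n)
    return p,d,np.array(i['K']),cv2.Rodrigues(np.array(i['rvec'],float))[0],np.array(i['tvec'],float).reshape(3)
def world(d,K,Rm,t):
    v,u=np.indices(d.shape); c=np.stack([(u-K[0,2])/K[0,0]*d,(v-K[1,2])/K[1,1]*d,d],-1)
    return (c-t)@Rm
def save(p,n): cv2.imwrite('pics/'+n+'.png',cv2.cvtColor(p,cv2.COLOR_RGB2BGR))
E
python3 - <<'E'
from h import *
o=status.get_obs(); print(o)
for n in('scene','top'):
    p,d,K,Rm,t=cap(n); save(p,n+'0'); np.savez(n+'0.npz',p=p,d=d,K=K,R=Rm,t=t); print(n,K,-Rm.T@t,Rm)
E
```

```text
{'time': 0.0, 'joints': array([ 1.29350424,  0.61590794, -0.0126112 ,  1.42494356,  0.00810134,
        1.10343042, -0.04039139]), 'joint_velocities': array([-0.00122433,  0.00016427,  0.00049549,  0.00142243, -0.00064449,
        0.00094798,  0.00186473]), 'tau': array([-1.83784550e-04, -4.69208193e+01,  2.58875359e-01, -1.71032989e+01,
        9.95640265e-03,  9.54194984e-03,  1.19674263e-05]), 'ee_pos': array([ 0.16111903, -0.62889462,  0.23013072]), 'eef_rot': array([-3.13895400e+00,  4.40881433e-05,  2.50863984e-01]), 'ft_force': array([-0.65653258, -0.65586984, -0.57642723]), 'ft_torque': array([ 0.01875995,  0.04779736, -0.02035821]), 'opening': 0.08538016018355436}
scene [[396.2847927    0.         264.97727495]
 [  0.         396.2847927  189.78153196]
 [  0.           0.           1.        ]] [ 1.39375666 -0.19145079  0.8887597 ] [[ 0.3206867   0.94710485 -0.01234722]
 [ 0.67535251 -0.23777339 -0.69811374]
 [-0.66412275  0.21553706 -0.7158804 ]]
top [[398.85533979   0.         259.89266702]
 [  0.         398.85533979 188.74206431]
 [  0.           0.           1.        ]] [0.37140461 0.05652741 1.0532245 ] [[-0.0920577  -0.99575252 -0.00151479]
 [-0.97254158  0.09023818 -0.21452261]
 [ 0.21374812 -0.01827526 -0.97671785]]
```

View pics/top0.png

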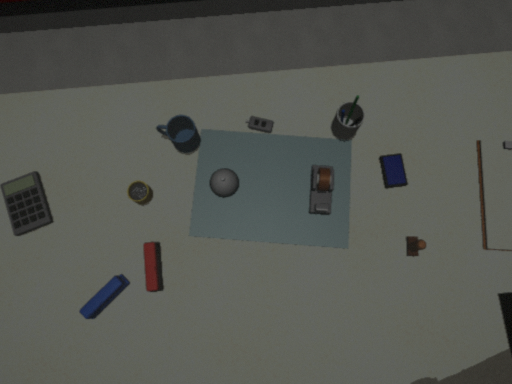

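View pics/scene0.png

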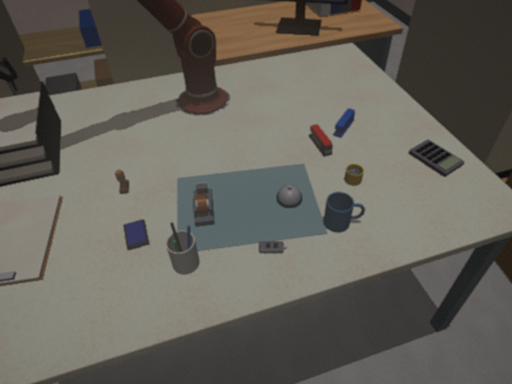

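Top view: bell (224,182), tape dispenser (321,190), ink pad (393,170), stamp (412,246), cup (139,192), mug (182,131), pen pot (349,117) and key (261,124). There are two stapler shapes: red at (152,266) and blue at (104,297). The red one fits the task. I'll enlarge that area and measure.

```bash
cat > meas.py <<'E'
from h import *
def comps(p,d,K,Rm,t,zmin=.006):
    W=world(d,K,Rm,t); m=((d>0)&(W[...,2]>zmin)&(W[...,2]<.16)&(W[...,0]>.15)&(W[...,0]<1)&(abs(W[...,1])<.75)).astype(np.uint8)
    n,L,s,c=cv2.connectedComponentsWithStats(m,connectivity=4)
    for k in range(1,n):
        if s[k,4]<40: continue
        q=W[L==k]; col=p[L==k].mean(0); zt=np.percentile(q[:,2],98)
        r=cv2.minAreaRect((q[:,:2]*1000).astype(np.float32))
        top=q[q[:,2]>zt-.008]; rt=cv2.minAreaRect((top[:,:2]*1000).astype(np.float32))
        f=lambda r:(np.round(r[0],1),np.round(r[1],1),round(r[2],1))
        print(np.round(c[k]),s[k,4],'rgb',col.astype(int),'z %.3f'%zt,'all',*f(r),'top',*f(rt))
if __name__=='__main__':
    for n in('top','scene'):
        f=np.load(n+'0.npz'); print(n); comps(f['p'],f['d'],f['K'],f['R'],f['t'])
        d=f['d'];W=world(d,f['K'],f['R'],f['t']);print('mat z',[np.round(W[y,x],4) for x,y in ((270,220),(250,210))])
    p=np.load('top0.npz')['p']
    a=cv2.resize(p[160:330,60:200],None,fx=3,fy=3,interpolation=2);b=cv2.resize(p[100:270,290:440],None,fx=3,fy=3,interpolation=2)
    save(np.clip(np.hstack([a,b]).astype(float)*1.8,0,255).astype(np.uint8)[:600,:800] if 1 else a,'crop')
E
python3 meas.py
```

```text
top
[347. 119.] 896 rgb [40 42 39] z 0.136 all [ 755.5 -209.2] [70.5 71.7] 69.3 top [ 756.6 -200.6] [44.8 63.7] 86.2
[180. 132.] 874 rgb [32 37 39] z 0.091 all [768.1 236.3] [100.   75.5] 43.9 top [760.  227.4] [75.5 72.4] 0.3
[260. 124.] 303 rgb [51 52 51] z 0.017 all [786.6  24. ] [76.8 37.4] 71.1 top [785.7  23.8] [75.9 35.8] 71.1
[497. 192.] 3189 rgb [92 93 86] z 0.018 all [ 529.6 -594.2] [ 86.3 298.6] 80.6 top [ 529.9 -592.8] [ 83.8 298.4] 80.1
[393. 170.] 744 rgb [27 30 51] z 0.020 all [ 618.5 -325.1] [90.2 60.9] 1.7 top [ 618.7 -325. ] [89.1 59.9] 1.1
[321. 189.] 1076 rgb [54 51 49] z 0.075 all [ 583.2 -127.3] [ 64.9 130.9] 80.5 top [ 602.7 -126.6] [25.8 42.5] 81.1
[224. 182.] 670 rgb [60 61 61] z 0.053 all [627.9 132.2] [78.  78.1] 18.2 top [628.3 130. ] [28.7 31.2] 48.9
[ 25. 203.] 2205 rgb [44 45 42] z 0.024 all [620.  659.9] [150.8 103.4] 17.1 top [619.4 659.1] [149.7  99.8] 17.5
[139. 192.] 450 rgb [55 53 42] z 0.047 all [616.2 353.9] [55.5 54.7] 11.6 top [617.  354.3] [54.2 54. ] 14.3
[414. 245.] 293 rgb [48 39 32] z 0.075 all [ 413.  -341.4] [27.7 49.7] 82.5 top [ 412.7
[... 1290 characters left out ...]
2.6 127.2] [74.6 67.2] 30.1 top [629.3 130.3] [27.  28.8] 67.7
[340. 211.] 1072 rgb [49 55 60] z 0.091 all [771.8 235.3] [100.  79.] 41.8 top [761.9 226.5] [73.6 77.5] 43.1
[ 25. 236.] 4039 rgb [133 128 120] z 0.020 all [ 522.4 -635.8] [171.9 303.5] 82.8 top [ 523.2 -637.8] [171.3 299.4] 82.1
[135. 234.] 574 rgb [58 58 80] z 0.019 all [ 619.7 -326.3] [93.4 59.9] 1.9 top [ 619.7 -326.3] [93.4 59.9] 1.9
[182. 250.] 1148 rgb [74 74 71] z 0.135 all [ 757.3 -211.3] [73.4 70.5] 25.9 top [ 751.5 -215.1] [47.5 60.8] 40.1
[270. 246.] 293 rgb [76 75 75] z 0.017 all [787.8  22.4] [76.2 35.5] 71.8 top [787.7  22.5] [76.2 35.5] 72.2
mat z [array([0.693 , 0.0497, 0.0029]), array([0.6354, 0.0066, 0.0013])]
```

View pics/crop.png

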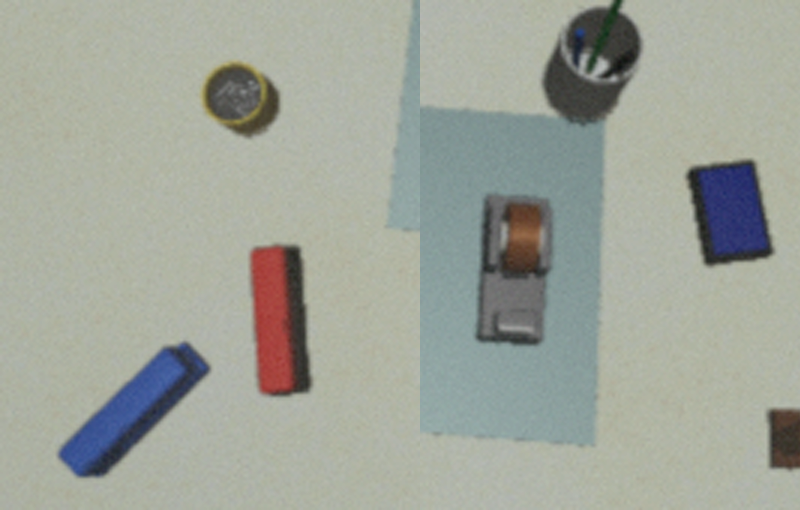

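The crop shows the red stapler at (275,320), the blue look-alike at (130,410) to be ignored, the yellow cup at (237,97), and the blue felt pad and tape dispenser on the right. So the red one is the stapler I'll pick. One refinement of the row direction, bell and stamp block, then I'll move.

```bash
cat > row.py <<'E'
from h import *
from scipy.optimize import least_squares
def bell(W,c):
    q=W[(np.hypot(W[...,0]-c[0],W[...,1]-c[1])<.055)&(W[...,2]>.006)]
    out=[]
    for lo,hi in((.006,.013),(.02,.035),(.035,.048)):
        s=q[(q[:,2]>lo)&(q[:,2]<hi)]
        r=least_squares(lambda a:np.hypot(s[:,0]-a[0],s[:,1]-a[1])-a[2],[*c,.03],loss='soft_l1',f_scale=.002).x; out.append(np.round(r*1000,1))
    return out
for n in('top','scene'):
    f=np.load(n+'0.npz');p=f['p'].astype(float);d=f['d'];W=world(d,f['K'],f['R'],f['t'])
    m=((p[...,2]-p[...,0])>.06*p.sum(-1)/3)&(abs(W[...,2])<.008)&(abs(W[...,1])<.3)&(W[...,0]>.4)&(W[...,0]<.85)&(d>0)
    m=cv2.morphologyEx(m.astype(np.uint8),cv2.MORPH_OPEN,np.ones((3,3)))
    nn,L,s,_=cv2.connectedComponentsWithStats(m); k=1+s[1:,4].argmax()
    print(n,'mat',cv2.minAreaRect((W[L==k][:,:2]*1000).astype(np.float32)))
    print('bell',bell(W,(.629,.130)))
    q=W[(abs(W[...,0]-.413)<.05)&(abs(W[...,1]+.342)<.05)]
    s=q[(q[:,2]>.007)&(q[:,2]<.020)]; print('stamp',len(s),cv2.minAreaRect((s[:,:2]*1000).astype(np.float32)))
    h=q[(q[:,2]>.045)]; print('handle',h.mean(0))
    q=W[(abs(W[...,0]-.584)<.09)&(abs(W[...,1]+.127)<.055)]
    for lo,hi in((.006,.08),(.008,.03),(.03,.08)):
        s=q[(q[:,2]>lo)&(q[:,2]<hi)]; print('tape',cv2.minAreaRect((s[:,:2]*1000).astype(np.float32)))
E
python3 row.py
```

```text
top mat ((605.6096801757812, 4.253448486328125), (419.5352783203125, 299.0291442871094), 80.23628234863281)
bell [array([628.6, 133. ,  38.1]), array([627.6, 132.8,  31.3]), array([627.4, 133. ,  20.1])]
stamp 155 ((413.01776123046875, -341.41961669921875), (27.69029998779297, 49.68137741088867), 82.46306610107422)
handle [ 0.41260722 -0.33750781  0.06695178]
tape ((576.6077270507812, -129.75547790527344), (89.04603576660156, 169.29356384277344), 83.33747863769531)
tape ((581.9521484375, -134.86447143554688), (80.1530532836914, 130.92044067382812), 80.50096893310547)
tape ((576.419677734375, -122.031982421875), (54.42434310913086, 111.17515563964844), 80.08112335205078)
scene mat ((607.9676513671875, 5.992034912109375), (416.1402587890625, 300.44293212890625), 80.22261810302734)
bell [array([627.6, 132. ,  37.7]), array([628. , 131.9,  31.4]), array([629.5, 131.2,  20.2])]
stamp 80 ((412.5261535644531, -342.1432800292969), (25.57419776916504, 55.101837158203125), 84.20771026611328)
handle [ 0.41877413 -0.34150097  0.06314426]
tape ((585.5604858398438, -122.61285400390625), (58.13349914550781, 132.6454620361328), 79.58548736572266)
tape ((585.351806640625, -124.357666015625), (55.69436264038086, 132.403076171875), 80.10153198242188)
tape ((577.4498291015625, -123.24803161621094), (54.25868606567383, 115.6893081665039), 79.93778991699219)
```

```bash
cat > go.py <<'E'
# usage: go.py x y z yaw [x y z yaw ...] (mm, rad): rows relative to current pose
import sys
from h import *
o=status.get_obs(); Rc=R.from_euler('xyz',o['eef_rot']); p=o['ee_pos']*1000
print('t %.2f'%o['time'],p.round(1),o['eef_rot'].round(3),'op %.4f'%o['opening'],'j7 %.2f'%o['joints'][6])
a=np.array(sys.argv[1:],float).reshape(-1,4)
for x,y,z,w in a:
    Rt=R.from_euler('xyz',[np.pi,0,w])
    print(Rc.inv().apply([x-p[0],y-p[1],z-p[2]]).round(1).tolist(),(Rc.inv()*Rt).as_rotvec().round(3).tolist())
E
python3 go.py 619 -325.5 100 .028
```

```text
t 0.10 [ 161.2 -629.   230.2] [-3.139  0.     0.251] op 0.0854 j7 -0.04
[518.9, -180.0, 130.6] [-0.002, 0.0, 0.223]
```

Emit:
jog_arm(
  commands=[
    [519,-180,131,-0.002,0,0.223,100],
    [519,-180,131,-0.002,0,0.223,100],
    [519,-180,131,-0.002,0,0.223,100],
    [519,-180,131,-0.002,0,0.223,100],
    [519,-180,131,-0.002,0,0.223,100],
    [519,-180,131,-0.002,0,0.223,100],
    [519,-180,131,-0.002,0,0.223,100],
    [519,-180,131,-0.002,0,0.223,100],
  ],
)

```text
time: 1.1
ee_pos: [0.5681, -0.3599, 0.1144]
eef_rot: [3.14, 0.001, 0.028]
ft_force: [-0.2, -0.2, 0.0]
opening: 0.0852
```

```bash
python3 go.py 619 -325.5 100 .028
```

```text
t 1.10 [ 568.1 -359.9  114.4] [3.14e+00 1.00e-03 2.80e-02] op 0.0852 j7 -0.98
[51.8, -33.0, 14.3] [0.002, 0.001, -0.0]
```

Emit:
jog_arm(
  commands=[
    [52,-33,40,0,0,0,100],
    [52,-33,40,0,0,0,100],
    [52,-33,40,0,0,0,100],
    [52,-33,40,0,0,0,100],
  ],
)

```text
time: 1.6
ee_pos: [0.6164, -0.3298, 0.0762]
eef_rot: [3.137, 0.0, 0.024]
ft_force: [0.4, 0.2, 0.4]
opening: 0.0852
```

```bash
python3 go.py 619 -325.5 2.5 .028; python3 - <<'E'
from h import *
p,d,K,Rm,t=cap('scene'); a=cv2.resize(p[170:290,60:220],None,fx=5,fy=5,interpolation=2); save(np.clip(a*1.6,0,255).astype(np.uint8),'c2')
E
```

```text
t 1.60 [ 616.4 -329.8   76.2] [3.137 0.    0.024] op 0.0852 j7 -1.05
[2.7, -4.6, 73.7] [0.005, 0.0, -0.004]
```

View pics/c2.png

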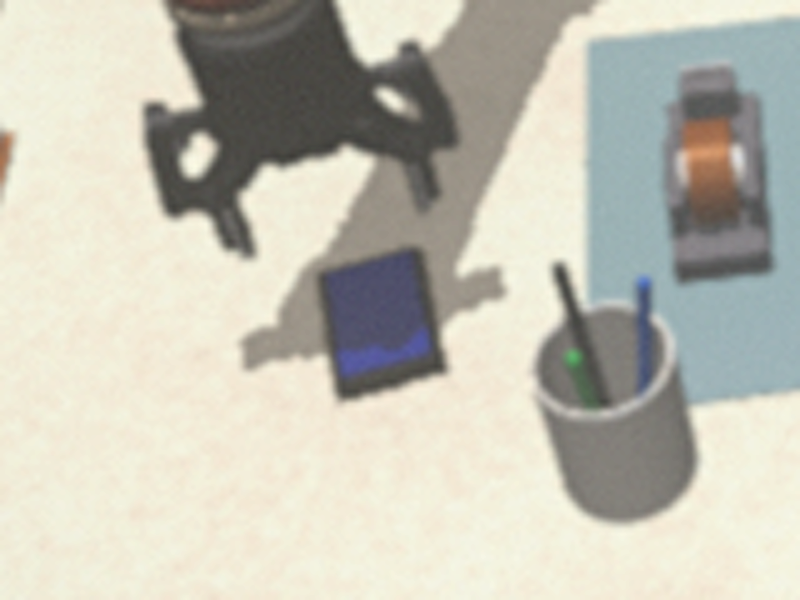

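Emit:
jog_arm(
  commands=[
    [3,-4.5,50,0.005,0,-0.004,100],
    [3,-4.5,70,0.005,0,-0.004,100],
    [3,-4.5,70,0.005,0,-0.004,100],
    [3,-4.5,70,0.005,0,-0.004,100],
    [3,-4.5,70,0.005,0,-0.004,100],
  ],
)

```text
time: 2.28
ee_pos: [0.622, -0.3233, 0.0073]
eef_rot: [-3.14, -0.003, 0.031]
ft_force: [0.2, 0.9, 0.6]
opening: 0.0856
```

```bash
python3 go.py 619 -325.5 0 .028
```

```text
t 2.27 [ 622.  -323.3    7.3] [-3.14e+00 -3.00e-03  3.10e-02] op 0.0856 j7 -1.05
[-3.0, 2.1, 7.2] [-0.001, -0.003, 0.003]
```

Emit:
jog_arm(
  commands=[
    [-3,2,8,0,0,0,100],
    [-3,2,8,0,0,0,100],
    [-3,2,8,0,0,0,60],
    [-3,2,8,0,0,0,30],
    [-3,2,8,0,0,0,0],
    [-3,2,8,0,0,0,0],
    [-3,2,8,0,0,0,0],
    [-3,2,8,0,0,0,0],
  ],
)

```text
time: 3.28
ee_pos: [0.6185, -0.3247, -0.0021]
eef_rot: [-3.139, -0.002, 0.032]
ft_force: [-0.4, -0.8, 4.5]
opening: 0.0586
```

```bash
python3 go.py 606 4 8 -.171
```

```text
t 3.27 [ 618.5 -324.7   -2.1] [-3.139e+00 -2.000e-03  3.200e-02] op 0.0586 j7 -1.04
[-2.0, -329.0, -9.3] [-0.003, -0.001, 0.203]
```

Emit:
jog_arm(
  commands=[
    [0,0,-60,0,0,0,0],
    [0,0,-115,0,0,0,0],
    [-1,-60,-115,0,0,0.1,0],
    [-1,-120,-115,0,0,0.2,0],
    [-2,-180,-115,0,0,0.2,0],
    [-2,-240,-115,0,0,0.2,0],
    [-2,-300,-115,0,0,0.203,0],
    [-2,-329,-115,0,0,0.203,0],
  ],
)

```text
time: 4.28
ee_pos: [0.6038, 0.01, 0.112]
eef_rot: [-3.136, 0.004, -0.165]
ft_force: [-0.7, 0.6, -0.8]
opening: 0.0582
```

Emit:
jog_arm(
  commands=[
    [0,0,0,0,0,0,0],
    [0,0,0,0,0,0,0],
    [0,0,0,0,0,0,0],
  ],
)

```text
time: 4.65
ee_pos: [0.6052, 0.0013, 0.113]
eef_rot: [-3.14, 0.001, -0.175]
ft_force: [0.8, -0.1, -1.5]
opening: 0.0585
```

```bash
python3 go.py 606 4 10 -.171;  python3 - <<'E'
from h import *
for n in('scene','top'):
    p,d,K,Rm,t=cap(n); save(p,n+'3')
    W=world(d,K,Rm,t); m=(d>0)&(W[...,2]>.09)&(W[...,2]<.15)&(abs(W[...,0]-.606)<.06)&(abs(W[...,1]-.004)<.07)&(p[...,2]>p[...,0]*1.2)
    q=W[m]; print(len(q)); 
    if len(q)>30: print(cv2.minAreaRect((q[:,:2]*1000).astype(np.float32)), np.percentile(q[:,2],[5,50,95]))
p=cv2.imread('pics/scene3.png')[60:260,130:390]; cv2.imwrite('pics/c3.png',np.clip(cv2.resize(p,None,fx=3,fy=3)*1.5,0,255))
E
```

```text
t 4.65 [605.2   1.3 113. ] [-3.14e+00  1.00e-03 -1.75e-01] op 0.0585 j7 -1.67
[0.4, -2.6, 103.0] [-0.001, 0.001, -0.004]
354
((609.738525390625, 2.6981658935546875), (51.28298568725586, 81.076904296875), 78.93494415283203) [0.12833273 0.1310311  0.13352777]
0[ WARN:0@2.404] global loadsave.cpp:1063 imwrite_ Unsupported depth image for selected encoder is fallbacked to CV_8U.
```

View pics/c3.png

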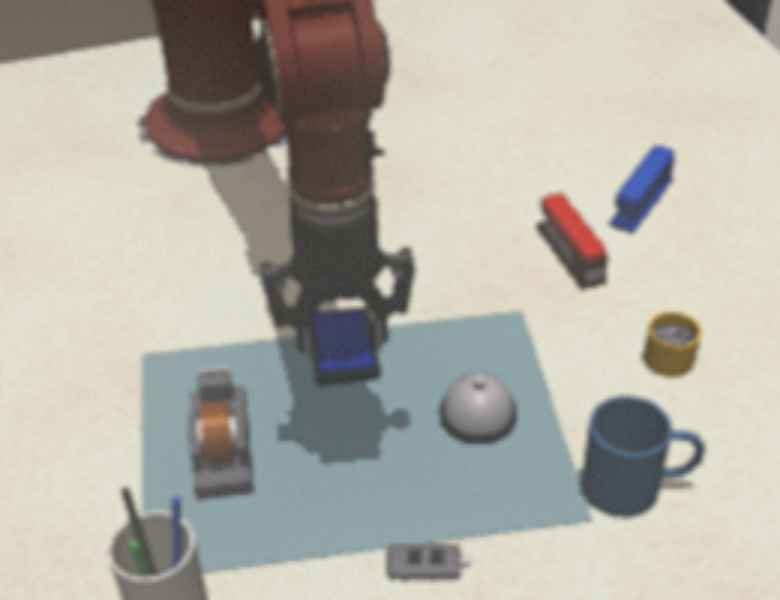

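Emit:
jog_arm(
  commands=[
    [0.5,-2.5,50,0,0,-0.004,0],
    [0.5,-2.5,90,0,0,-0.004,0],
    [0.5,-2.5,104,0,0,-0.004,0],
    [0.5,-2.5,104,0,0,-0.004,0],
    [0.5,-2.5,104,0,0,-0.004,0],
  ],
)

```text
time: 5.38
ee_pos: [0.6079, 0.0063, 0.011]
eef_rot: [-3.138, -0.003, -0.168]
ft_force: [-0.3, -0.5, -0.0]
opening: 0.0584
```

```bash
python3 go.py 606 4 -1.5 -.171
```

```text
t 5.38 [607.9   6.3  11. ] [-3.138e+00 -3.000e-03 -1.680e-01] op 0.0584 j7 -1.65
[-1.5, 2.6, 12.5] [-0.004, -0.003, 0.003]
```

Emit:
jog_arm(
  commands=[
    [0,0,0,0,0,0,0],
    [0,0,0,0,0,0,0],
    [0,0,0,0,0,0,0],
    [0,0,0,0,0,0,0],
  ],
)

```text
time: 5.88
ee_pos: [0.6064, 0.0067, 0.0094]
eef_rot: [-3.138, 0.0, -0.167]
ft_force: [0.0, 0.4, -0.8]
opening: 0.058
```

```bash
python3 go.py 606 4 -1.5 -.171
```

```text
t 5.88 [606.4   6.7   9.4] [-3.138  0.    -0.167] op 0.0580 j7 -1.65
[0.1, 2.7, 10.9] [-0.003, 0.0, 0.004]
```

Emit:
jog_arm(
  commands=[
    [0,2.5,4,0,0,0.004,0],
    [0,2.5,8,0,0,0.004,0],
    [0,2.5,10.5,0,0,0.004,0],
    [0,2.5,10.5,0,0,0.004,0],
    [0,2.5,10.5,0,0,0.004,0],
    [0,2.5,10.5,0,0,0.004,0],
  ],
)

```text
time: 6.62
ee_pos: [0.6061, 0.0043, -0.0011]
eef_rot: [-3.138, 0.0, -0.171]
ft_force: [0.1, 0.4, -0.1]
opening: 0.0582
```

```bash
python3 go.py 606 4 -1.5 -.171
```

```text
t 6.62 [606.1   4.3  -1.1] [-3.138  0.    -0.171] op 0.0582 j7 -1.64
[-0.0, 0.3, 0.4] [-0.003, 0.0, -0.0]
```

Emit:
jog_arm(
  commands=[
    [0,0,1,0,0,0,0],
    [0,0,1,0,0,0,0],
    [0,0,1,0,0,0,60],
    [0,0,1,0,0,0,100],
    [0,0,1,0,0,0,100],
    [0,0,-40,0,0,0,100],
    [0,0,-100,0,0,0,100],
    [0,0,-150,0,0,0,100],
  ],
)

```text
time: 7.62
ee_pos: [0.6062, 0.0037, 0.1509]
eef_rot: [-3.138, -0.001, -0.171]
ft_force: [0.4, 0.1, 1.1]
opening: 0.0852
```

```bash
python3 go.py 413 -341.5 120 -.12
```

```text
t 7.62 [606.2   3.7 150.9] [-3.138e+00 -1.000e-03 -1.710e-01] op 0.0852 j7 -1.67
[-131.6, 373.2, 29.6] [-0.003, -0.001, -0.051]
```

Emit:
jog_arm(
  commands=[
    [-20,60,0,0,0,0,100],
    [-42,120,0,0,0,0,100],
    [-64,180,0,0,0,-0.05,100],
    [-84,240,5,0,0,-0.05,100],
    [-106,300,15,0,0,-0.05,100],
    [-124,352,30,0,0,-0.05,100],
    [-131.5,373,30,-0.003,0,-0.05,100],
    [-131.5,373,30,-0.003,0,-0.05,100],
  ],
)

```text
time: 8.62
ee_pos: [0.4112, -0.3434, 0.1176]
eef_rot: [3.141, 0.001, -0.126]
ft_force: [0.1, -1.3, 0.4]
opening: 0.0857
```

Emit:
jog_arm(
  commands=[
    [0,0,0,0,0,0,100],
    [0,0,0,0,0,0,100],
    [0,0,0,0,0,0,100],
    [0,0,0,0,0,0,100],
  ],
)

```text
time: 9.12
ee_pos: [0.4133, -0.3407, 0.1178]
eef_rot: [-3.141, 0.0, -0.12]
ft_force: [-0.0, -0.6, 0.4]
opening: 0.0852
```

```bash
python3 go.py 413 -341.8 36 -.12; python3 - <<'E'
from h import *
import meas
p,d,K,Rm,t=cap('top'); save(p,'top4'); meas.comps(p,d,K,Rm,t)
p,d,K,Rm,t=cap('scene'); meas.comps(p,d,K,Rm,t)
E
```

```text
t 9.12 [ 413.3 -340.7  117.8] [-3.141  0.    -0.12 ] op 0.0852 j7 -0.95
[-0.2, 1.1, 81.8] [-0.0, 0.0, 0.0]
[347. 119.] 887 rgb [41 42 40] z 0.136 all [ 754.9 -209.1] [70.7 72.3] 65.3 top [ 750.7 -214.6] [48.8 58.7] 39.9
[180. 132.] 848 rgb [33 38 40] z 0.091 all [767.8 236.4] [99.  74.5] 44.0 top [759.  227.9] [73.5 73.9] 84.2
[260. 123.] 300 rgb [53 53 52] z 0.017 all [786.4  24.1] [76.4 36.9] 71.7 top [785.8  24.3] [76.6 35.8] 70.8
[496. 167.] 1668 rgb [92 94 86] z 0.021 all [ 593.5 -602.9] [ 87.5 169.4] 80.1 top [ 592.9 -603.3] [ 84.5 166.2] 81.7
[321. 189.] 1071 rgb [55 52 50] z 0.075 all [ 583.4 -123. ] [ 56.5 130.1] 80.1 top [ 602.7 -126.4] [26.1 43.2] 81.5
[224. 182.] 670 rgb [61 62 62] z 0.052 all [628.1 132.9] [77.6 78.4] 28.9 top [628.4 132.8] [34.7 30.3] 67.4
[271. 185.] 735 rgb [34 39 63] z 0.019 all [607.    5.2] [60.5 91.6] 81.4 top [606.3   5.3] [59.4 89.1] 79.9
[ 25. 203.] 2201 rgb [45 46 42] z 0.024 all [620.1 659.9] [151.7 102.8] 17.3 top [619.6 658.5] [149.  100.9] 17.0
[139. 192.] 444 rgb [56 54 43] z 0.047 all [617.1 353.8] [55.2 54.9] 6.0 top [617.2 354.4] [54.2
[... 1335 characters left out ...]
.1 -128.3] [25.8 46.2] 79.3
[288. 195.] 463 rgb [89 88 89] z 0.052 all [635.5 129.4] [76.3 67.3] 70.1 top [629.2 129.7] [28.6 30.9] 6.9
[246. 202.] 465 rgb [47 53 81] z 0.020 all [605.9   4.3] [59.7 96.1] 80.1 top [607.4   4.1] [59.4 89.7] 80.1
[340. 211.] 1064 rgb [51 57 62] z 0.091 all [771.9 235.9] [100.6  78.7] 42.9 top [761.8 226.4] [73.5 77.7] 48.2
[ 25. 236.] 4030 rgb [139 133 125] z 0.020 all [ 521.6 -636.9] [174.  303.5] 82.0 top [ 523.6 -638.8] [172.4 298.7] 81.6
[182. 250.] 1147 rgb [78 78 74] z 0.135 all [ 757.2 -211.3] [73.6 70.3] 24.1 top [ 756.6 -201.7] [44.8 64.9] 87.9
[271. 246.] 290 rgb [78 77 78] z 0.016 all [785.3  23.1] [76.8 41.8] 69.7 top [788.5  22.1] [76.2 35.2] 69.9
```

Emit:
jog_arm(
  commands=[
    [0,1,40,0,0,0,100],
    [0,1,75,0,0,0,100],
    [0,1,82,0,0,0,100],
    [0,1,82,0,0,0,100],
    [0,1,82,0,0,0,100],
    [0,1,82,0,0,0,70],
    [0,1,82,0,0,0,50],
    [0,1,82,0,0,0,40],
  ],
)

```text
time: 10.22
ee_pos: [0.4128, -0.3424, 0.036]
eef_rot: [3.141, -0.0, -0.121]
ft_force: [0.7, -0.8, -0.3]
opening: 0.0346
```

Emit:
jog_arm(
  commands=[
    [0,0,0,0,0,0,35],
    [0,0,0,0,0,0,30],
    [0,0,0,0,0,0,0],
    [0,0,0,0,0,0,0],
    [0,0,0,0,0,0,0],
    [0,0,0,0,0,0,0],
  ],
)

```text
time: 10.98
ee_pos: [0.4127, -0.3424, 0.0359]
eef_rot: [3.141, 0.0, -0.121]
ft_force: [-0.7, -0.5, 4.9]
opening: 0.0242
```

```bash
python3 go.py 606.6 4.5 150 -.171
```

```text
t 10.97 [ 412.7 -342.4   35.9] [ 3.141  0.    -0.121] op 0.0242 j7 -0.94
[150.5, -367.8, -114.2] [0.0, 0.0, 0.05]
```

Gripped at 24 mm on the handle. I'll lift it and carry it over at z 150.

Emit:
jog_arm(
  commands=[
    [0,0,-50,0,0,0,0],
    [0,0,-110,0,0,0,0],
    [22,-55,-114,0,0,0,0],
    [44,-110,-114,0,0,0.05,0],
    [67,-165,-114,0,0,0.05,0],
    [90,-220,-114,0,0,0.05,0],
    [112,-275,-114,0,0,0.05,0],
    [135,-330,-114,0,0,0.05,0],
  ],
)

```text
time: 11.98
ee_pos: [0.5869, -0.029, 0.149]
eef_rot: [3.141, 0.002, -0.171]
ft_force: [1.1, -1.0, 0.3]
opening: 0.0245
```

Emit:
jog_arm(
  commands=[
    [15.5,-38,0,0,0,0,0],
    [15.5,-38,0,0,0,0,0],
    [15.5,-38,0,0,0,0,0],
    [15.5,-38,0,0,0,0,0],
    [15.5,-38,0,0,0,0,0],
    [15.5,-38,0,0,0,0,0],
  ],
)

```text
time: 12.72
ee_pos: [0.6082, 0.0031, 0.1498]
eef_rot: [-3.142, 0.0, -0.172]
ft_force: [0.0, 0.8, -0.5]
opening: 0.0243
```

```bash
python3 go.py 606.6 4.5 52 -.171;  python3 - <<'E'
from h import *
for n in('scene','top'):
    p,d,K,Rm,t=cap(n); 
    if n=='scene': save(cv2.resize(np.clip(p[100:250,180:330]*1.5,0,255).astype(np.uint8),None,fx=4,fy=4),'c5')
    W=world(d,K,Rm,t); q=W[(d>0)&(W[...,2]>.11)&(W[...,2]<.136)&(abs(W[...,0]-.606)<.05)&(abs(W[...,1]-.004)<.045)]
    print(len(q)); 
    if len(q)>30: print(cv2.minAreaRect((q[:,:2]*1000).astype(np.float32)), np.percentile(q[:,2],[5,50,95]))
E
```

```text
t 12.72 [608.2   3.1 149.8] [-3.142  0.    -0.172] op 0.0243 j7 -1.68
[-1.8, -1.2, 97.8] [-0.0, 0.0, -0.001]
104
((611.8544921875, 1.9028129577636719), (25.610578536987305, 46.123291015625), 79.51309204101562) [0.1177053  0.12762236 0.13185287]
0
```

View pics/c5.png

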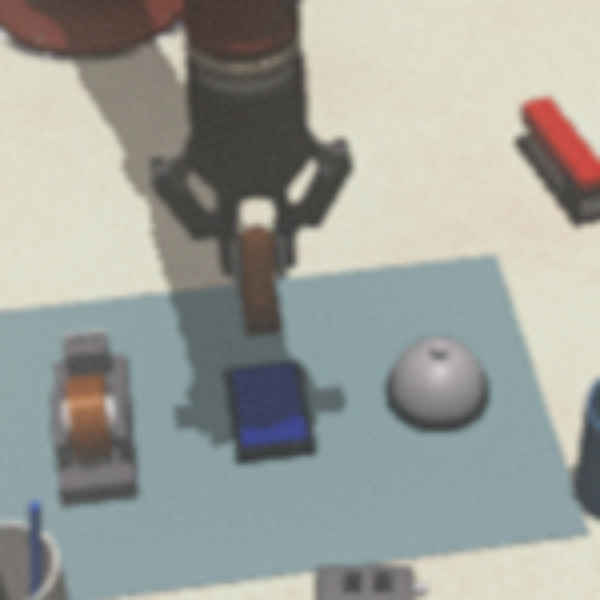

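Emit:
jog_arm(
  commands=[
    [-1.8,-1.2,50,0,0,0,0],
    [-1.8,-1.2,84,0,0,0,0],
    [-1.8,-1.2,91,0,0,0,0],
    [-1.8,-1.2,91,0,0,0,0],
    [-1.8,-1.2,91,0,0,0,0],
    [-1.8,-1.2,91,0,0,0,0],
    [-1.8,-1.2,91,0,0,0,0],
  ],
)

```text
time: 13.7
ee_pos: [0.6073, 0.0053, 0.0595]
eef_rot: [-3.141, -0.001, -0.171]
ft_force: [0.3, 0.1, -0.2]
opening: 0.0246
```

```bash
python3 go.py 606.6 4.5 51.5 -.171
```

```text
t 13.70 [607.3   5.3  59.5] [-3.141e+00 -1.000e-03 -1.710e-01] op 0.0246 j7 -1.66
[-0.5, 0.9, 8.0] [-0.0, -0.001, -0.0]
```

Emit:
jog_arm(
  commands=[
    [-0.5,0.8,4,0,0,0,0],
    [-0.5,0.8,6.5,0,0,0,0],
    [-0.5,0.8,7.5,0,0,0,0],
    [-0.5,0.8,7.5,0,0,0,0],
    [-0.5,0.8,7.5,0,0,0,0],
    [-0.5,0.8,7.5,0,0,0,0],
  ],
)

```text
time: 14.45
ee_pos: [0.6059, 0.0044, 0.0519]
eef_rot: [3.142, 0.001, -0.171]
ft_force: [-1.7, -0.9, 5.3]
opening: 0.024
```

Emit:
jog_arm(
  commands=[
    [0,0,0,0,0,0,35],
    [0,0,0,0,0,0,45],
    [0,0,0,0,0,0,60],
    [0,0,0,0,0,0,80],
    [0,0,-40,0,0,0,100],
    [0,0,-95,0,0,0,100],
    [0,0,-95,0,0,0,100],
  ],
)

```text
time: 15.32
ee_pos: [0.6097, 0.0043, 0.151]
eef_rot: [-3.14, -0.01, -0.171]
ft_force: [0.1, 0.4, -0.1]
opening: 0.0852
```

```bash
python3 go.py 617.3 353.8 120 -.171
```

```text
t 15.32 [609.7   4.3 151. ] [-3.14  -0.01  -0.171] op 0.0852 j7 -1.68
[-52.4, -345.6, 31.2] [-0.002, -0.01, -0.0]
```

Emit:
jog_arm(
  commands=[
    [-9,-60,0,0,0,0,100],
    [-18,-120,0,0,0,0,100],
    [-27,-180,5,0,0,0,100],
    [-36,-240,15,0,0,0,100],
    [-45,-300,25,0,0,0,100],
    [-53,-345,31,0,0,0,100],
    [-53,-345,31,0,0,0,100],
    [-53,-345,31,0,0,0,100],
  ],
)

```text
time: 16.32
ee_pos: [0.6125, 0.3521, 0.114]
eef_rot: [3.139, 0.001, -0.172]
ft_force: [0.4, -0.5, 0.1]
opening: 0.0854
```

Emit:
jog_arm(
  commands=[
    [0,0,0,0,0,0,100],
    [0,0,0,0,0,0,100],
    [0,0,0,0,0,0,100],
    [0,0,0,0,0,0,100],
  ],
)

```text
time: 16.82
ee_pos: [0.6128, 0.3533, 0.1154]
eef_rot: [-3.141, 0.0, -0.172]
ft_force: [-0.2, 0.7, -0.5]
opening: 0.0859
```

```bash
python3 go.py 617.3 353.8 10 -.171;  python3 - <<'E'
from h import *
import meas
for n in('scene','top'):
    p,d,K,Rm,t=cap(n); print(n)
    if n=='scene': save(cv2.resize(np.clip(p[100:250,180:380]*1.5,0,255).astype(np.uint8),None,fx=4,fy=4),'c6')
    W=world(d,K,Rm,t)
    for c,lo,hi in(((.606,.004),.006,.022),((.606,.004),.024,.034),((.606,.004),.060,.10)):
        q=W[(d>0)&(W[...,2]>lo)&(W[...,2]<hi)&(abs(W[...,0]-c[0])<.06)&(abs(W[...,1]-c[1])<.06)]
        if len(q)>8: print(lo,len(q),cv2.minAreaRect((q[:,:2]*1000).astype(np.float32)))
E
```

```text
t 16.82 [612.8 353.3 115.4] [-3.141  0.    -0.172] op 0.0859 j7 -2.18
[4.4, -1.2, 105.4] [-0.0, 0.0, -0.001]
scene
0.006 340 ((607.8698120117188, -2.4750289916992188), (72.55095672607422, 90.97245025634766), 80.3971176147461)
0.024 77 ((609.08349609375, 3.1686763763427734), (25.97702980041504, 49.72447204589844), 79.85303497314453)
0.06 98 ((609.8043212890625, 2.386873245239258), (23.887508392333984, 19.57583236694336), 69.72765350341797)
top
0.006 551 ((606.3448486328125, 4.4580230712890625), (65.04825592041016, 92.09249877929688), 77.35665893554688)
0.024 86 ((605.7130126953125, 5.21308708190918), (25.274744033813477, 49.40829086303711), 80.87345886230469)
0.06 97 ((606.1939697265625, 4.590776443481445), (22.646467208862305, 25.340728759765625), 84.63468933105469)
```

View pics/c6.png

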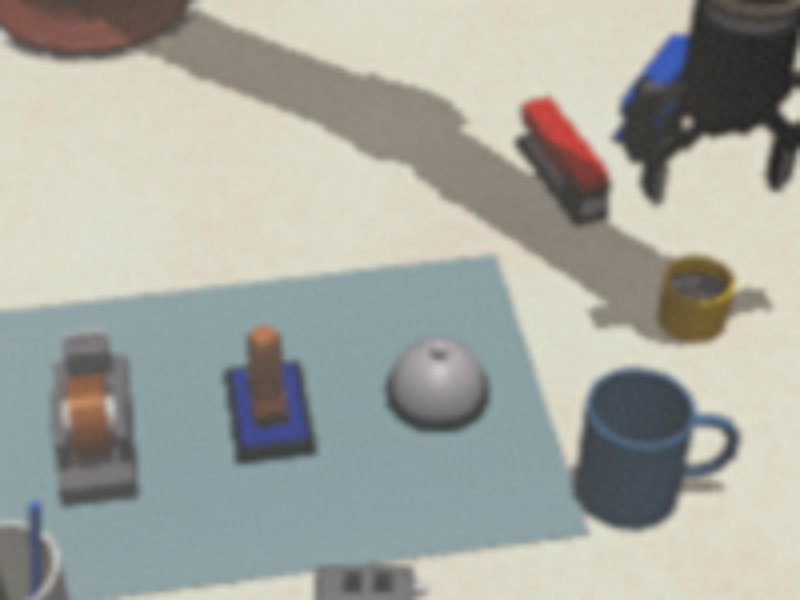

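Stamp stands upright and centred on the pad (265,370). Next is the cup.

Emit:
jog_arm(
  commands=[
    [4.5,-1,50,0,0,0,100],
    [4.5,-1,95,0,0,0,100],
    [4.5,-1,105,0,0,0,100],
    [4.5,-1,105,0,0,0,100],
    [4.5,-1,105,0,0,0,100],
    [4.5,-1,105,0,0,0,85],
    [4.5,-1,105,0,0,0,75],
    [4.5,-1,105,0,0,0,70],
  ],
)

```text
time: 17.92
ee_pos: [0.6174, 0.3539, 0.0107]
eef_rot: [-3.141, -0.0, -0.171]
ft_force: [-0.5, -0.5, -0.3]
opening: 0.06
```

Emit:
jog_arm(
  commands=[
    [0,0,0,0,0,0,65],
    [0,0,0,0,0,0,60],
    [0,0,0,0,0,0,40],
    [0,0,0,0,0,0,30],
    [0,0,0,0,0,0,30],
    [0,0,0,0,0,0,30],
  ],
)

```text
time: 18.68
ee_pos: [0.6176, 0.3539, 0.0106]
eef_rot: [-3.141, -0.0, -0.171]
ft_force: [1.2, -1.3, 2.6]
opening: 0.0537
```

```bash
python3 go.py 640 200 130 -.171 707.6 -13.2 130 -.171
```

```text
t 18.68 [617.6 353.9  10.6] [-3.141 -0.    -0.171] op 0.0537 j7 -2.16
[48.3, 147.8, -119.5] [-0.001, -0.0, -0.0]
[151.2, 346.4, -119.5] [-0.001, -0.0, -0.0]
```

Emit:
jog_arm(
  commands=[
    [0,0,-60,0,0,0,30],
    [0,0,-118,0,0,0,30],
    [18,56,-120,0,0,0,30],
    [36,112,-120,0,0,0,30],
    [60,165,-120,0,0,0,30],
    [85,220,-120,0,0,0,30],
    [112,275,-120,0,0,0,30],
    [140,325,-120,0,0,0,30],
  ],
)

```text
time: 19.68
ee_pos: [0.6993, 0.0073, 0.1291]
eef_rot: [3.141, 0.003, -0.172]
ft_force: [0.5, 0.3, -0.5]
opening: 0.0538
```

Emit:
jog_arm(
  commands=[
    [11,21,0,0,0,0,30],
    [11,21,0,0,0,0,30],
    [11,21,0,0,0,0,30],
    [11,21,60,0,0,0,30],
    [11,21,100,0,0,0,30],
    [11,21,110,0,0,0,30],
    [11,21,110,0,0,0,30],
    [11,21,110,0,0,0,30],
  ],
)

```text
time: 20.68
ee_pos: [0.709, -0.0122, 0.0227]
eef_rot: [-3.141, -0.004, -0.17]
ft_force: [-0.1, 0.2, 0.4]
opening: 0.0537
```

Emit:
jog_arm(
  commands=[
    [0,0,0,0,0,0,30],
    [0,0,0,0,0,0,30],
    [0,0,0,0,0,0,30],
  ],
)

```text
time: 21.05
ee_pos: [0.7073, -0.013, 0.0206]
eef_rot: [-3.141, -0.0, -0.171]
ft_force: [-0.4, -1.1, -0.3]
opening: 0.054
```

```bash
python3 go.py 707.6 -13.2 10 -.171
```

```text
t 21.05 [707.3 -13.   20.6] [-3.141 -0.    -0.171] op 0.0540 j7 -1.65
[0.3, 0.2, 10.6] [-0.0, -0.0, -0.0]
```

Emit:
jog_arm(
  commands=[
    [0.3,0,5,0,0,0,30],
    [0.3,0,9,0,0,0,30],
    [0.3,0,10,0,0,0,30],
    [0.3,0,10,0,0,0,30],
    [0.3,0,10,0,0,0,75],
    [0.3,0,10,0,0,0,90],
    [0.3,0,10,0,0,0,100],
    [0.3,0,10,0,0,0,100],
  ],
)

```text
time: 22.05
ee_pos: [0.7074, -0.0129, 0.01]
eef_rot: [-3.142, 0.0, -0.171]
ft_force: [0.7, -0.7, 0.3]
opening: 0.0853
```

Emit:
jog_arm(
  commands=[
    [0,0,-40,0,0,0,100],
    [0,0,-90,0,0,0,100],
    [0,0,-140,0,0,0,100],
    [0,0,-140,0,0,0,100],
  ],
)

```text
time: 22.55
ee_pos: [0.711, -0.0133, 0.1562]
eef_rot: [-3.14, -0.011, -0.171]
ft_force: [-0.3, -0.2, 0.3]
opening: 0.085
```

```bash
python3 go.py 423 326 120 .036
```

```text
t 22.55 [711.  -13.3 156.2] [-3.14  -0.011 -0.171] op 0.0850 j7 -1.66
[-342.0, -285.2, 32.8] [-0.0, -0.012, -0.207]
```

Emit:
jog_arm(
  commands=[
    [-48,-40,0,0,0,0,100],
    [-95,-80,0,0,0,-0.05,100],
    [-142,-120,0,0,0,-0.1,100],
    [-190,-160,0,0,0,-0.15,100],
    [-238,-200,0,0,0,-0.207,100],
    [-285,-240,15,0,0,-0.207,100],
    [-330,-275,32,0,0,-0.207,100],
    [-340,-285,32,0,0,-0.207,100],
  ],
)

```text
time: 23.55
ee_pos: [0.4153, 0.329, 0.1161]
eef_rot: [3.141, 0.007, 0.044]
ft_force: [0.5, -0.3, -0.3]
opening: 0.085
```

Emit:
jog_arm(
  commands=[
    [0,0,0,0,0,0,100],
    [0,0,0,0,0,0,100],
    [0,0,0,0,0,0,100],
    [0,0,0,0,0,0,100],
  ],
)

```text
time: 24.05
ee_pos: [0.422, 0.3248, 0.1185]
eef_rot: [3.142, -0.0, 0.033]
ft_force: [1.0, -0.3, 0.4]
opening: 0.0855
```

```bash
python3 go.py 423.5 325.8 19 .037;  python3 - <<'E'
from h import *
import meas
for n in('scene','top'):
    p,d,K,Rm,t=cap(n); print(n)
    if n=='scene': save(cv2.resize(np.clip(p[80:260,180:380]*1.5,0,255).astype(np.uint8),None,fx=3,fy=3),'c7')
    meas.comps(p,d,K,Rm,t)
E
```

```text
t 24.05 [422.  324.8 118.5] [ 3.142 -0.     0.033] op 0.0855 j7 -2.14
[1.5, -1.0, 99.5] [0.0, -0.0, -0.004]
scene
[336. 107.] 46 rgb [62 61 57] z 0.160 all [421.2 373.1] [25.7 14.4] 10.1 top [421.1 372.8] [24.2 12.9] 18.6
[309. 113.] 42 rgb [71 69 65] z 0.159 all [426.4 273.4] [22.8 10.7] 31.6 top [426.3 273. ] [22.6  9.5] 26.6
[344. 122.] 333 rgb [50 60 93] z 0.053 all [361.  450.4] [ 33.1 134.1] 40.1 top [363.6 446.2] [ 30.  124.2] 41.1
[ 27. 151.] 3054 rgb [79 74 70] z 0.145 all [ 214.5 -627.1] [176. 128.] 89.4 top [ 213.2 -604.1] [129.7 124.5] 89.3
[320. 139.] 422 rgb [74 50 46] z 0.052 all [424.9 325.1] [127.1  32.6] 2.3 top [423.7 325.5] [120.   31.5] 2.4
[436. 157.] 1022 rgb [56 56 54] z 0.025 all [622.1 658.7] [151.  106.3] 17.2 top [621.8 657.2] [149.2 102.2] 16.3
[248. 210.] 948 rgb [66 61 60] z 0.089 all [649.5  -3.3] [ 59.8 177.4] 80.1 top [608.3   3.5] [24.  18.6] 58.1
[202. 204.] 778 rgb [76 70 67] z 0.075 all [ 583.2 -123.4] [ 55.5 135.1] 79.5 top [ 605.1 -127.8] [25.7 42.2] 78.8
[288. 195.] 465 rgb [87 86 87] z 0.052 all [635.3 129.4] [76.1 68.3] 70.3 top [631.8 131. 
[... 1228 characters left out ...]
7 top [626.9 134.7] [28.7 32.3] 85.7
[271. 185.] 737 rgb [39 40 54] z 0.089 all [606.6   5.2] [59.9 91. ] 80.2 top [605.8   4.7] [22.7 23.9] 57.0
[ 25. 203.] 2205 rgb [47 48 45] z 0.024 all [620.4 660. ] [152.6 102.4] 17.2 top [619.6 658.9] [148.4 100.5] 16.2
[151. 248.] 198 rgb [76 38 35] z 0.053 all [465.7 327.9] [31.3 35.5] 88.4 top [464.9 327.9] [31.3 33.1] 86.1
[154. 280.] 373 rgb [47 26 23] z 0.053 all [387.5 310.6] [60.4 56.8] 86.8 top [388.7 311.1] [60.  52.8] 85.1
[121. 286.] 75 rgb [21 28 47] z 0.050 all [379.9 410.4] [12.6 36.2] 41.7 top [381.6 404.7] [13.1 12. ] 84.7
[507. 312.] 411 rgb [20 21 18] z 0.053 all [ 216.2 -541.3] [ 32.9 128.3] 75.6 top [ 255.4 -540. ] [ 5.8 37.8] 84.3
```

View pics/c7.png

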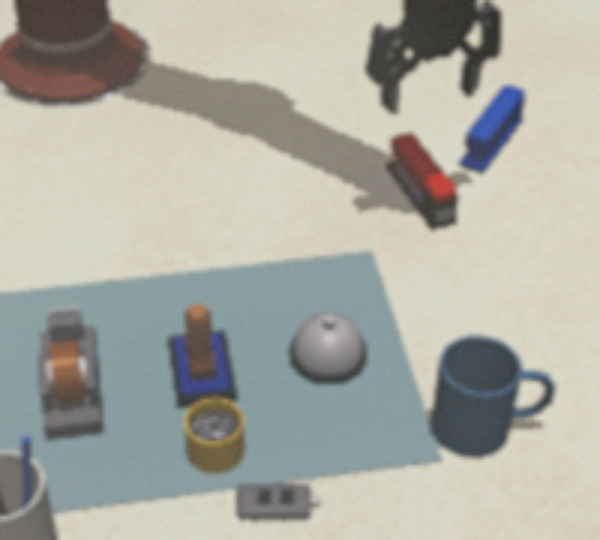

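Cup is upright behind the pad at (215,435), gap about 28 mm and lateral error under 1 mm. Next is the red stapler (425,180).

Emit:
jog_arm(
  commands=[
    [1.5,-1,50,0,0,-0.004,100],
    [1.5,-1,90,0,0,-0.004,100],
    [1.5,-1,99.5,0,0,-0.004,100],
    [1.5,-1,99.5,0,0,-0.004,100],
    [1.5,-1,99.5,0,0,-0.004,100],
    [1.5,-1,99.5,0,0,-0.004,75],
    [1.5,-1,99.5,0,0,-0.004,55],
    [1.5,-1,99.5,0,0,-0.004,45],
  ],
)

```text
time: 25.15
ee_pos: [0.4225, 0.327, 0.0192]
eef_rot: [-3.141, -0.0, 0.04]
ft_force: [-0.7, -0.9, -0.5]
opening: 0.0387
```

Emit:
jog_arm(
  commands=[
    [0,0,0,0,0,0,40],
    [0,0,0,0,0,0,36],
    [0,0,0,0,0,0,10],
    [0,0,0,0,0,0,0],
    [0,0,0,0,0,0,0],
    [0,0,0,0,0,0,0],
  ],
)

```text
time: 25.9
ee_pos: [0.4225, 0.3268, 0.0189]
eef_rot: [-3.142, 0.0, 0.04]
ft_force: [1.0, -0.8, 3.5]
opening: 0.0291
```

```bash
python3 go.py 423.5 325.8 150 .037 532.5 148.5 150 1.40
```

```text
t 25.90 [422.5 326.8  18.9] [-3.142  0.     0.04 ] op 0.0291 j7 -2.11
[1.0, 1.0, -131.1] [-0.0, 0.0, 0.003]
[102.8, 182.5, -131.1] [-0.0, 0.0, -1.36]
```

Emit:
jog_arm(
  commands=[
    [0,0,-50,0,0,0,0],
    [0,0,-105,0,0,0,0],
    [10,18,-130,0,0,-0.15,0],
    [25,45,-131,0,0,-0.32,0],
    [42,75,-131,0,0,-0.5,0],
    [60,105,-131,0,0,-0.68,0],
    [75,135,-131,0,0,-0.86,0],
    [90,160,-131,0,0,-1.03,0],
  ],
)

```text
time: 26.9
ee_pos: [0.5184, 0.1688, 0.1486]
eef_rot: [-3.14, 0.002, 1.075]
ft_force: [-0.3, 0.5, -2.8]
opening: 0.0293
```

```bash
python3 go.py 532.5 148.5 150 1.40
```

```text
t 26.90 [518.4 168.8 148.6] [-3.140e+00  2.000e-03  1.075e+00] op 0.0293 j7 -0.99
[-11.2, 22.0, -1.4] [-0.002, 0.002, -0.325]
```

Emit:
jog_arm(
  commands=[
    [-6,10,0,0,0,-0.15,0],
    [-11,22,0,0,0,-0.3,0],
    [-11,22,0,0,0,-0.33,0],
    [-11,22,0,0,0,-0.33,0],
    [-11,22,0,0,0,-0.33,0],
    [-11,22,0,0,0,-0.33,0],
    [-11,22,0,0,0,-0.33,0],
  ],
)

```text
time: 27.78
ee_pos: [0.5326, 0.1507, 0.1498]
eef_rot: [-3.141, -0.0, 1.4]
ft_force: [-0.1, 0.1, -3.1]
opening: 0.0293
```

```bash
python3 go.py 532.5 148.5 30 1.40; python3 - <<'E'
from h import *
p,d,K,Rm,t=cap('scene')
W=world(d,K,Rm,t); q=W[(d>0)&(W[...,2]>.12)&(W[...,2]<.20)&(abs(W[...,0]-.533)<.09)&(abs(W[...,1]-.149)<.09)&(p[...,0]>1.5*p[...,1])]
print(len(q),cv2.minAreaRect((q[:,:2]*1000).astype(np.float32)),np.percentile(q[:,2],[5,50,95]))
print(np.polyfit(q[:,1],q[:,2],1))
save(cv2.resize(np.clip(p[80:260,180:380]*1.5,0,255).astype(np.uint8),None,fx=3,fy=3),'c8')
E
```

```text
t 27.77 [532.6 150.7 149.8] [-3.141 -0.     1.4  ] op 0.0293 j7 -0.69
[-2.2, 0.3, 119.8] [-0.0, -0.0, 0.0]
215 ((539.8909912109375, 149.65182495117188), (116.83212280273438, 30.987825393676758), 78.00811767578125) [0.16700455 0.1794185  0.18284659]
[0.02354197 0.17434753]
```

View pics/c8.png

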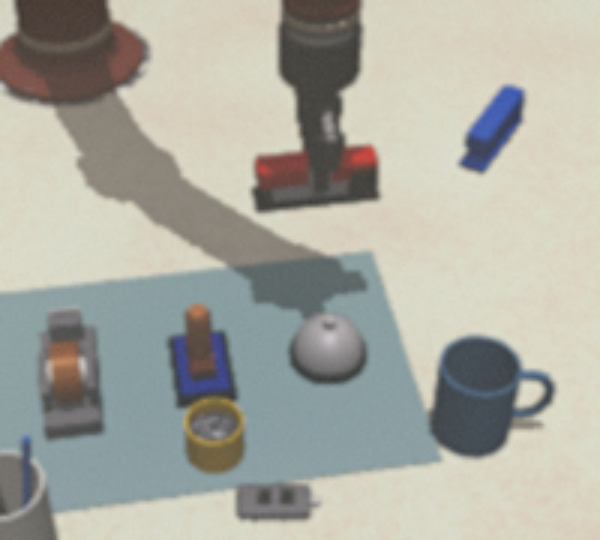

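Emit:
jog_arm(
  commands=[
    [-2,0,50,0,0,0,0],
    [-2,0,100,0,0,0,0],
    [-2,0,120,0,0,0,0],
    [-2,0,120,0,0,0,0],
    [-2,0,120,0,0,0,0],
    [-2,0,120,0,0,0,0],
    [-2,0,120,0,0,0,0],
  ],
)

```text
time: 28.7
ee_pos: [0.533, 0.1486, 0.0307]
eef_rot: [3.14, -0.001, 1.4]
ft_force: [-0.6, -0.7, -2.8]
opening: 0.0293
```

```bash
python3 go.py 532.5 148.5 19 1.40
```

```text
t 28.70 [533.  148.6  30.7] [ 3.14e+00 -1.00e-03  1.40e+00] op 0.0293 j7 -0.76
[-0.2, -0.5, 11.7] [0.002, -0.001, -0.0]
```

Lower, then open only to 55 % because the bell is close, and lift.

Emit:
jog_arm(
  commands=[
    [0,-0.4,6,0,0,0,0],
    [0,-0.4,10,0,0,0,0],
    [0,-0.4,11.5,0,0,0,0],
    [0,-0.4,11.5,0,0,0,0],
    [0,-0.4,11.5,0,0,0,0],
    [0,-0.4,11.5,0,0,0,45],
    [0,-0.4,11.5,0,0,0,55],
    [0,-0.4,11.5,0,0,0,55],
  ],
)

```text
time: 29.7
ee_pos: [0.5321, 0.1486, 0.0181]
eef_rot: [-3.141, -0.0, 1.4]
ft_force: [1.2, 0.6, 0.5]
opening: 0.0468
```

Emit:
jog_arm(
  commands=[
    [0,0,-20,0,0,0,55],
    [0,0,-60,0,0,0,55],
    [0,0,-110,0,0,0,55],
    [0,0,-160,0,0,0,100],
    [0,0,-200,0,0,0,100],
  ],
)

```text
time: 30.32
ee_pos: [0.5323, 0.1486, 0.2204]
eef_rot: [3.14, -0.001, 1.4]
ft_force: [1.4, 0.1, -1.0]
opening: 0.0803
```

```bash
python3 go.py 400 400 250 1.40
```

```text
t 30.32 [532.3 148.6 220.4] [ 3.14e+00 -1.00e-03  1.40e+00] op 0.0803 j7 -0.66
[225.3, -173.1, -29.7] [0.001, -0.001, -0.0]
```

Emit:
jog_arm(
  commands=[
    [50,-38,-10,0,0,0,100],
    [100,-76,-20,0,0,0,100],
    [150,-115,-30,0,0,0,100],
    [200,-154,-30,0,0,0,100],
    [225,-173,-30,0,0,0,100],
    [225,-173,-30,0,0,0,100],
  ],
)

```text
time: 31.08
ee_pos: [0.3966, 0.4032, 0.2482]
eef_rot: [-3.139, -0.002, 1.408]
ft_force: [-0.1, -0.3, 0.3]
opening: 0.0855
```

```bash
python3 - <<'E'
from h import *
import meas
for n in('scene','top'):
    p,d,K,Rm,t=cap(n); print(n); save(cv2.resize(np.clip(p[80:280,150:400] if n=='scene' else p[80:280,160:410],0,170)*1.5,None,fx=3,fy=3).astype(np.uint8),n+'9')
    np.savez(n+'9.npz',p=p,d=d,K=K,R=Rm,t=t); meas.comps(p,d,K,Rm,t)
E
```

```text
scene
[344. 122.] 333 rgb [49 57 81] z 0.054 all [362.7 449. ] [ 33.6 124.6] 39.7 top [362.1 448.3] [ 29.2 124.6] 41.1
[ 27. 151.] 3064 rgb [77 73 68] z 0.146 all [ 215.1 -626.7] [174.7 130.1] 90.0 top [ 214.4 -604. ] [129.6 128.2] 89.7
[436. 157.] 1023 rgb [55 55 53] z 0.025 all [622.2 658.3] [150.3 105.2] 17.2 top [623.1 657.5] [149.  103.9] 16.9
[283. 171.] 623 rgb [86 54 51] z 0.053 all [533.9 147.9] [123.3  35.1] 80.3 top [533.9 148.5] [119.4  34.4] 81.3
[248. 210.] 946 rgb [65 60 59] z 0.089 all [650.2  -3.8] [ 59.9 175.7] 79.7 top [608.3   3.5] [21.4 22.7] 45.6
[202. 204.] 771 rgb [74 69 65] z 0.075 all [ 585.2 -124.3] [ 55.8 132.3] 80.2 top [ 604.6 -127.7] [25.7 40.9] 78.5
[288. 195.] 461 rgb [86 84 85] z 0.052 all [635.  129.7] [76.4 65.2] 70.1 top [630.4 129.6] [29.8 27.7] 37.9
[340. 211.] 1076 rgb [50 55 60] z 0.091 all [772.  234.4] [100.5  78.9] 41.5 top [761.6 226.5] [74.4 74.7] 47.7
[ 25. 236.] 4031 rgb [133 128 120] z 0.020 all [ 521.  -638.6] [172.6 305.3] 81.9 top [ 524.9 -637.5] [168.8 298.9] 82.3
[182. 250.] 1150 rgb [75 74 71] z 0.135 all [ 756.5 -211.2] [73.3 70
[... 803 characters left out ...]
03.4 -126.7] [26.  39.7] 81.5
[224. 182.] 667 rgb [60 61 61] z 0.053 all [627.6 132.3] [76.4 78.6] 40.4 top [627.7 132.5] [30.9 31.7] 33.3
[271. 185.] 730 rgb [36 37 50] z 0.090 all [606.2   5.4] [59.9 89.8] 80.1 top [606.5   4.6] [22.6 24.1] 84.4
[ 25. 203.] 2187 rgb [44 45 41] z 0.024 all [619.7 660.4] [151. 102.] 17.0 top [619.9 659.2] [149.1  99.5] 16.6
[219. 217.] 678 rgb [77 37 35] z 0.053 all [531.2 149.4] [124.4  32.7] 79.9 top [531.9 149.1] [119.4  29.9] 79.8
[104. 296.] 875 rgb [27 36 57] z 0.054 all [359.3 448. ] [ 31.7 122.2] 41.3 top [359.8 449.5] [ 29.4 120. ] 40.9
[507. 312.] 409 rgb [18 19 16] z 0.052 all [ 216.6 -541.1] [ 33.3 127.6] 75.5 top [ 253.1 -539.8] [ 7.7 42.5] 80.7
```

View pics/top9.png

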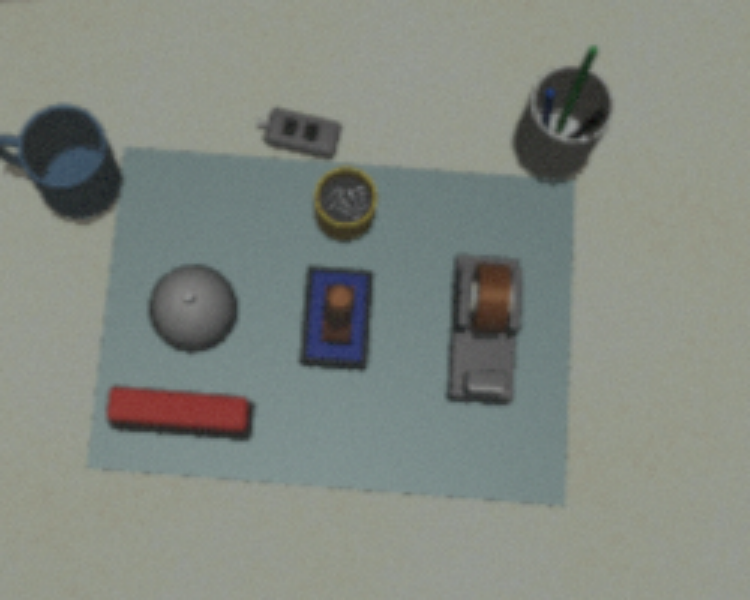

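View pics/scene9.png

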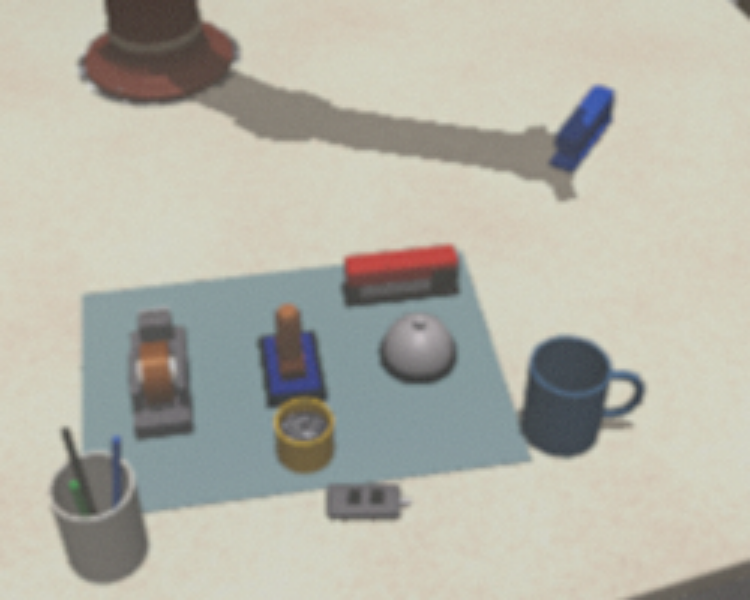

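Everything sits as asked: stapler–bell gap about 40 mm, everything square, and mug, pen pot and key unmoved. I'll hand it in.

```bash
python3 -c "
from station import env
print(env.job_done())"
```

```text
the job is handed in; nothing more can be done
None
```

The row is set out as asked and handed in at about 31 s of the 99 s, with the gripper open and clear of everything. I placed the items in the order given: ink pad, stamp, yellow cup, red stapler. The blue stapler look-alike was left alone.

The last checks, from both cameras, showed:

| Item | Measured result |
|---|---|
| Row direction | turned about −9.8° |
| Ink pad | within about 1 mm of the midpoint, square to the row within about 0.5° |
| Stamp | upright, within about 1 mm of the pad's centre and about 1° of its direction |
| Yellow cup | upright, gap about 28 mm, off-centre by under 1 mm |
| Red stapler | gap to the bell about 40 mm, centred within about 1 mm, parallel to the row |
| Mug, pen pot, car key | where they started, within measuring noise |

No check failed. The two cameras disagreed by 2–3 mm on some positions, such as the stapler and the stamp handle. I put that down to partly hidden surfaces and the calibration tolerance. The hand-in call gives no verdict.

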